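# Change a bottle filler over to the large-bottle range

## Robot

A 7-joint arm with a two-finger parallel gripper is mounted at the origin on the work surface. World frame = base frame: x ahead of the robot, y to its left, z up, the work surface at z = 0. Lengths are in m, angles in degrees, forces in N, time in s.
With the tool pointing down it reaches from about 0.4 to 0.85 m from the base axis. Payload 10.4 kg.
Tool frame: the origin (TCP) lies at the very end of the fingers, on their centre line; the grasp point (between the pads) lies 19 mm behind it; y points along the fingers, z is the direction in which the jaws open and shut, and the axes are right-handed (so a half turn about y gives the same grasp; the last joint's range is limited). The gripper opens to 87 mm and grips with 3 to 60 N. Pads are 19 mm wide; open, the fingers measure 117 mm over their backs; the gripper's body (75 mm by 190 mm) begins 51 mm behind the grasp point.
Start: joints at [-67.643, 19.034, -3.707, 83.658, 1.238, 77.344, -5.071], TCP at [0.251, 0.573, 0.223] pointing down, gripper open.
Joint ranges: [-148.97, 148.97], [-28.65, 121.19], [-84.17, 76.75], [9.2, 138.47], [-72.65, 252.65], [3.7, 117.97], [-149.18, 149.18]. Speed limits (degrees/s): [127.2, 127.2, 159.86, 159.86, 180, 180, 180].

## Interface

Orientations are given as [roll, pitch, yaw] about the fixed x, y, z axes, in that order (R = Rz(yaw) Ry(pitch) Rx(roll)).
In Python, from rig import monitor, viewer, job gives the robot as it stands.
- The arm moves only by the tool servo_tool, never from a script. Its argument "targets" is one flat list of numbers, 6 for each row, row after row: the shift along the tool's x, y, z in units of 15 cm (1.0 is 15 cm), then the turn, a rotation vector about the tool's x, y, z in units of 1.5 rad (1.0 is 1.5 rad). A call has exactly 8 rows; each row is the pose to reach, as a shift and turn from the pose measured when the call began, along the tool's axes at that moment; what a row does not reach only later rows make up. A row lasts 1/8 s, in which the tool goes at most 62.5 mm and 10.7 degrees, less where a joint would pass 70% of its speed; a pose out of reach is approached as far as the arm can. A call with a number of a shift or a turn outside -1 to 1 is refused whole. A call with a gripper value outside its range is refused whole. "claw" is the closure, from 0 (fully open) to 1 (shut), set as the call begins (left out, the last holds). The fingers move at their own pace and stop on an object; "newtons" is the grip in N (left out, the last holds). Time passes only in rows, so rows that repeat a pose let the fingers close, or fill a call up. It gives the time, the measured TCP pose, the force and the opening at its end, in the units of the state.
- monitor.state(): the state, without advancing time (a new reading comes with each control period).
- viewer.read_camera(name): name is "scene" or "top" or "wrist"; returns a dict with "pixels" (384x512x3 uint8, red, green, blue), "range_z" (384x512 float32, m along the optical axis (not along the pixel's ray), 0 where there is no reading), "fx", "fy", "cx", "cy" (pixels), "dist" ([k1, k2, p1, p2, k3] as OpenCV has them; the pictures are not rectified), "rvec" (rotation vector, rad) and "tvec" (3), from world to camera coordinates, as OpenCV has them. Camera axes: x right, y down, z forward; pixel columns grow to the right and rows downward; lengths in m; the calibration is good to about 2 mm. A picture is of the moment at which its call begins.
- job.job_done(): hands the job in, once; it reports no verdict.
The state is a dict: "t": time; "joints": joint angles; "joint_velocities": joint speeds; "joint_efforts": joint torques, N m; "eef_pos": TCP position; "ee_rot": TCP orientation; "wrist_force": force on the tool from outside, world axes, zero at the start; "moment": the same for the moment, N m; "width": finger opening in m.
Only numpy, scipy, OpenCV 4.12 (cv2) and the standard library are available. Lean on these libraries where they do the work, as an engineer would, in place of code of your own. Each camera call takes 0.05 s, during which the arm holds its last target. There are 200 camera calls.

## Task

Change the filler over to large bottles: gently press the selector key with the long bar-shaped cap until it latches down and the round key pops up, without pressing the square or the cross key. Then wind the crank handwheel clockwise (seen from above), through its slack, until the pointer stands in line with the index mark on the scale. Let go of everything, and leave the bottles and the tub standing where they are.

Things in the scene. Friction and masses are not known exactly. Their poses are not given: they have to be found in the camera images.
- selector: grey key-bank housing, 110 (x) by 215 (y) by 60 mm high, fixed to the table; origin: centre of its underside. Four black keys in a row along its y axis at -69, -23, +23, +69 mm, in an order that changes. Interlock: a key pressed fully down latches, and on its way down releases the key latched before; a key let go too early springs back and leaves no key down
- key_bar_top (a point): centre of the top of the key to press: long bar-shaped black cap, 56 mm (x) by 20 mm (y) by 14 mm thick, top 30 mm above the housing's top when up. Keys move straight down. It takes a push rising from 2 N to about 6 N to latch it, then it meets a firm rubber stop; more than 35 N on a key is too rough
- key_bar (a joint): how far the bar-shaped key is down, m: 0 up, 0.012 latched, 0.0135 where the rubber stop begins
- key_round_top (a point): centre of the top of the key that starts latched: round black cap, 32 mm diameter, 14 mm thick
- key_round (a joint): how far the round key is down, m: 0 up, 0.012 latched (the start)
- key_square_top (a point): centre of the top of the square black cap, 30 by 30 mm; not to be pressed
- key_square (a joint): how far the square key is down, m: 0 up (the start)
- key_cross_top (a point): centre of the top of the cross-shaped black cap, 36 by 36 mm with arms 12 mm wide; not to be pressed
- key_cross (a joint): how far the cross-shaped key is down, m: 0 up (the start)
- stroke_unit: steel stroke-adjusting unit of the filler, box 220 (x) by 160 (y) by 70 mm high, with an air cylinder along its -y side (73 mm high), fixed to the table; origin at table level, 10 mm to -x of the box's centre. On top: the handwheel (axis 30 mm to -x of the origin) and, 86 mm to +x of the origin, a white scale along y with the pointer and the index mark
- wheel_hub (a point): point on the handwheel's vertical axis, level with the rim's top, 102 mm above the table. Black three-spoked wheel, rim 45 mm in radius and 12 mm thick; nothing stands above this level but the crank pin
- crank_mid (a point): middle of the crank pin: upright black round pin, 16 mm diameter, on the rim 45 mm from the axis, standing 40 mm above the rim's top (this point is 20 mm below the pin's top). Push it round with closed fingertips, or pinch it from above. It takes 1 to 2 N in the slack, 4 to 5 N once the screw turns; the wheel stays where it is left
- wheel (a joint): wheel angle, rad, growing clockwise seen from above. It has 1.6 rad of slack and starts somewhere in it (0 to 1.2): the pointer begins to move only when the wheel passes 1.6; from there a clockwise turn moves it 15 mm to the unit's +y. Turned back, the wheel again runs free for 1.6 rad before the pointer follows
- pointer_tip (a point): tip of the moving pointer, a 4 mm wide dark steel blade reaching from the wheel's side over the white scale; its axes are those of the unit; it slides along the unit's y and starts 30 mm to -y of the unit's centre line
- mark_tip (a point): tip of the fixed index mark, a 4 mm wide dark steel blade opposite the pointer, reaching over the scale from the far side; its axes are those of the unit; it stands 12 to 24 mm to +y of the pointer's start. The pointer is in line when both have the same y in the unit's frame
- bottle0_mid (a point): middle (65 mm up) of a white bottle, 48 mm diameter, 130 mm high, standing; leave alone
- bottle1_mid (a point): middle (65 mm up) of a second such bottle; leave alone
- cap_tub_mid (a point): middle (27 mm up) of a clear empty tub, 76 mm diameter, 55 mm high, standing; leave alone

How it is judged:
By the outcome, as a careful person would: the job done as asked, in the order asked, and still so for the second after the job is handed in, with the robot touching nothing.
It also fails if it takes over 70 s, if anything falls off the work surface, if the arm or the gripper's body presses on something with over 40 N, if the wrist force passes 120 N, or if a joint passes its speed limit or range.

## Working session

There is one attempt and no reset: what is moved stays moved. The work goes in short steps, Python scripts to look and compute and a tool call to move; the robot and the scene stay as the last step left them, time stands still between calls to the robot, and variables do not carry over. Pictures are saved under pics/ and viewed, about 8 in all and at most 12, crops included, and the job is handed in when it is done.

Besides the shell and the picture viewer there is one more tool, called after "Request:" by a JSON object that holds its "fn" and its "kwargs", one argument or row to a line. servo_tool: Moves the arm, as the interface text tells. Its arguments: {"type":"object","properties":{"targets":{"type":"array","items":{"type":"number","minimum":-1,"maximum":1}},"claw":{"type":"number"},"newtons":{"type":"number"}},"required":["targets"]}

```bash
mkdir -p pics; ls; cat > h.py <<'E'
import numpy as np,cv2
from rig import monitor,viewer,job
from scipy.spatial.transform import Rotation as Rn
def cam(n):
    c=viewer.read_camera(n)
    c['K']=np.array([[c['fx'],0,c['cx']],[0,c['fy'],c['cy']],[0,0,1.]])
    c['R']=cv2.Rodrigues(np.array(c['rvec'],float))[0];c['t']=np.array(c['tvec'],float).ravel()
    c['d']=np.array(c['dist'],float);return c
def save(c,n,box=None,s=1):
    im=c['pixels'][:,:,::-1]
    if box: im=im[box[1]:box[3],box[0]:box[2]]
    cv2.imwrite('pics/'+n+'.png',cv2.resize(im,None,fx=s,fy=s,interpolation=cv2.INTER_CUBIC))
def ray(c,uv,z):
    p=cv2.undistortPoints(np.array(uv,float).reshape(-1,1,2),c['K'],c['d']).reshape(-1,2)
    d=np.c_[p,np.ones(len(p))]@c['R'];o=-c['R'].T@c['t']
    return o+d*((z-o[2])/d[:,2])[:,None]
def cloud(c):
    h,w=c['range_z'].shape;uv=np.stack(np.meshgrid(np.arange(w),np.arange(h)),-1).reshape(-1,1,2).astype(float)
    p=cv2.undistortPoints(uv,c['K'],c['d']).reshape(-1,2)
    z=c['range_z'].ravel()[:,None];return ((np.c_[p,np.ones(len(p))]*z-c['t'])@c['R']).reshape(h,w,3)
def st():
    s=monitor.state();return s
E
python3 - <<'E'
from h import *
s=st();print(s)
for n in('scene','top'):
    c=cam(n);save(c,n,s=1.5);print(n,-c['R'].T@c['t'],c['fx'])
E
```

```text
pics
{'t': 0.0, 'joints': array([-67.64337719,  19.0727982 ,  -3.70716214,  83.70526596,
         1.238391  ,  77.3437917 ,  -5.07166683]), 'joint_velocities': array([-0.05919919,  0.03117129, -0.07365891,  0.05568987,  0.06549094,
        0.01181454,  0.04745124]), 'joint_efforts': array([ 6.84019069e-04, -6.23260331e+01,  2.49568652e-02, -3.89893270e+01,
       -6.14272454e-02,  4.00762120e-02,  1.81705718e-04]), 'eef_pos': array([0.25058678, 0.57214438, 0.22175114]), 'ee_rot': array([-9.00818504e+01, -4.52897239e-03, -2.36510080e+01]), 'wrist_force': array([ 0.04745679, -0.10912649,  0.50806448]), 'moment': array([-0.00111442, -0.04075104,  0.01464989]), 'width': 0.08687590163110599}
scene [ 1.0380518  -0.30947446  0.7251034 ] 360.43439278877776
top [0.36911807 0.09290916 1.12184122] 401.11977444277244
```

View pics/top.png

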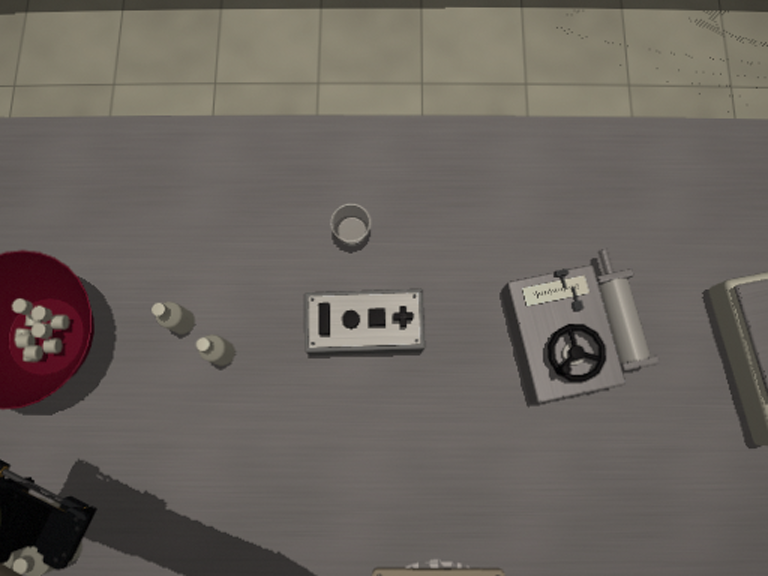

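View pics/scene.png

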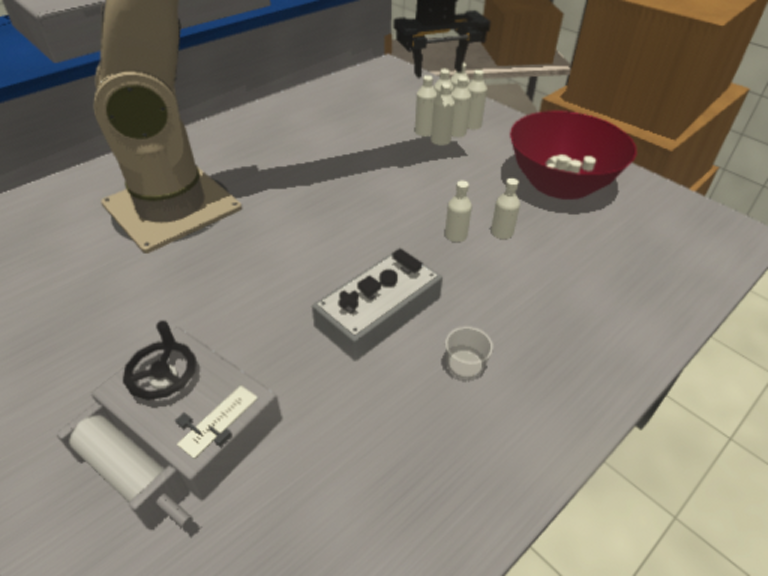

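The top view shows the keys from +y to -y: bar (323,320), round (351,320), square (376,318), cross (402,317). The wheel is at about (576,352), with the scale and blades at (555,290). In the scene view the pin is at (166,335), and the bottles and tub are clear of the unit.

```bash
python3 - <<'E'
from h import *
c=cam('top');P=cloud(c)
g=c['pixels'].astype(int).max(2)
m=(g<60).astype(np.uint8); m[:,:180]=0;m[:150]=0;m[300:]=0;m[:,460:]=0
n,l,s,ce=cv2.connectedComponentsWithStats(m)
for i in range(1,n):
    if s[i,4]>25:
        mm=l==i;z=np.median(P[mm][:,2])
        print(s[i],ce[i].round(1),'z',z.round(3),ray(c,ce[i],z).round(4)[0],'ptscentre',np.median(P[mm],0).round(4))
# housing
b=P[...,2]
roi=np.zeros_like(m);roi[180:250,195:295]=1
h=((b>.05)&(b<.07)&(roi>0));hh=h.astype(np.uint8)
print('housing',cv2.minAreaRect(P[h][:,:2].astype(np.float32)),np.median(P[h][:,2]))
roi[:]=0;roi[150:290,325:445]=1
h=(b>.064)&(b<.0725)&(roi>0);print('unit',cv2.minAreaRect(P[h][:,:2].astype(np.float32)),h.sum())
for n_ in('top','scene'):
    C=c if n_=='top' else cam('scene');Q=cloud(C)
    gg=C['pixels'].astype(int).max(2)<70
    k=(Q[...,2]>.112)&(Q[...,2]<.16)&(Q[...,1]<-.1)&(Q[...,0]>.2)&(Q[...,0]<.7)
    print(n_,'pin',k.sum(),Q[k].mean(0),Q[k].min(0),Q[k].max(0))
    k=(Q[...,2]>.094)&(Q[...,2]<.108)&(Q[...,1]<-.1)&(Q[...,0]>.2)&(Q[...,0]<.7)
    X=Q[k];A=np.c_[2*X[:,:2],np.ones(len(X))]
    print('rim',k.sum(),X.mean(0),X.min(0),X.max(0))
    k=gg&(Q[...,2]>.074)&(Q[...,2]<.094)&(Q[...,1]<-.1)&(Q[...,0]>.45)&(Q[...,0]<.7)
    print('blades',k.sum(),Q[k].mean(0))
E
```

```text
[222 155  25  13  88] [233.1 162.5] z 0.001 [0.7045 0.162  0.001 ] ptscentre [0.7021 0.1623 0.001 ]
[394 173   7  11  40] [397.1 177.8] z 0.002 [ 0.6611 -0.3119  0.0018] ptscentre [ 0.6614 -0.3121  0.0018]
[369 180   9  12  40] [373.4 183.4] z 0.081 [ 0.6244 -0.2187  0.0809] ptscentre [ 0.6258 -0.2205  0.0809]
[334 189  25  81 570] [345.3 231.7] z 0.032 [ 0.5005 -0.1492  0.0323] ptscentre [ 0.497  -0.1494  0.0323]
[381 192   7  16  50] [383.6 201.7] z 0.08 [ 0.5751 -0.2434  0.0797] ptscentre [ 0.5725 -0.243   0.0797]
[213 202   7  22 152] [216.  212.5] z 0.091 [0.5419 0.1989 0.0909] ptscentre [0.5409 0.199  0.0909]
[262 204  13  14 105] [268.3 210.7] z 0.09 [0.5475 0.0627 0.0905] ptscentre [0.5468 0.0633 0.0905]
[229 207  11  12 107] [233.7 212.6] z 0.079 [0.5439 0.1535 0.0793] ptscentre [0.5432 0.1527 0.0793]
[246 206  11  12 130] [250.9 211.6] z 0.091 [0.5449 0.1079 0.0908] ptscentre [0.544  0.1077 0.0908]
[362 216  42  39 896] [383.1 234.9] z 0.101 [ 0.4843 -0.2304  0.1013] ptscentre [ 0.4839 -0.2292  0.1013]
[205 233  77   5 243] [243.7 234.8] z 0.023 [0.4916 0.1283 0.0229] ptsce
[... 176 characters left out ...]
9895277023315, -0.25793957710266113), (0.2212064117193222, 0.22737981379032135), 11.986647605895996) 3347
top pin 55 [ 0.45264692 -0.20025861  0.13648686] [ 0.44553929 -0.20865271  0.11386945] [ 0.45982933 -0.19392979  0.14640793]
rim 1513 [ 0.51841763 -0.4108519   0.09970885] [ 0.42137202 -0.58045891  0.09401596] [ 0.61645404 -0.18437161  0.10743058]
blades 169 [ 0.56087851 -0.31196901  0.08291774]
scene pin 108 [ 0.45814493 -0.20279757  0.13156823] [ 0.44711283 -0.20989315  0.11268003] [ 0.46341393 -0.19407478  0.14353716]
rim 937 [ 0.48977397 -0.23560879  0.10121502] [ 0.43722332 -0.2823367   0.09402922] [ 0.53518387 -0.18436142  0.10796092]
blades 50 [ 0.57767924 -0.23091258  0.08344771]
```

Bar top is at about (0.542, 0.199, 0.091) and the housing measures 110×213, which fits. Hub is at about (0.486, -0.233), and the pin at (0.4535, -0.2015) lies 45.7 mm from it, as it should. Next I move toward the bar with closed fingers.

Request:
{"fn": "servo_tool", "kwargs": {
  "targets": [0.12, 0, -0.07, 0, -0.03, 0, 0.25, 0, -0.14, 0, -0.07, 0, 0.4, 0, -0.21, 0, -0.11, 0, 0.55, 0, -0.28, 0, -0.15, 0, 0.7, 0, -0.36, 0, -0.19, 0, 0.85, 0, -0.44, 0, -0.23, 0, 0.95, 0, -0.5, 0, -0.26, 0, 1.0, 0, -0.54, 0, -0.275, 0],
  "claw": 1,
  "newtons": 30
}}

```text
t: 1.2
eef_pos: [0.3563, 0.4369, 0.222]
ee_rot: [-90.1, 0.0, -0.0]
wrist_force: [0.7, 0.9, 0.4]
width: 0.0145
```

Request:
{"fn": "servo_tool", "kwargs": {
  "targets": [0.12, 0, -0.12, 0, 0, 0, 0.25, 0, -0.25, 0, 0, 0, 0.4, 0, -0.4, 0, 0, 0, 0.55, 0, -0.55, 0, 0, 0, 0.7, 0, -0.7, 0, 0, 0, 0.85, 0, -0.85, 0, 0, 0, 0.95, 0, -0.95, 0, 0, 0, 1.0, 0, -1.0, 0, 0, 0]
}}

```text
t: 2.2
eef_pos: [0.507, 0.2857, 0.222]
ee_rot: [-90.1, 0.0, -0.1]
wrist_force: [-0.0, 0.4, 0.5]
width: 0.0007
```

Request:
{"fn": "servo_tool", "kwargs": {
  "targets": [0.04, 0, -0.1, 0, 0, 0, 0.1, 0, -0.24, 0, 0, 0, 0.16, 0, -0.38, 0, 0, 0, 0.2, 0.05, -0.5, 0, 0, 0, 0.238, 0.2, -0.58, 0, 0, 0, 0.238, 0.35, -0.587, 0, 0, 0, 0.238, 0.5, -0.587, 0, 0, 0, 0.238, 0.6, -0.587, 0, 0, 0]
}}

```text
t: 3.2
eef_pos: [0.5418, 0.1971, 0.1307]
ee_rot: [-90.1, 0.1, -0.1]
wrist_force: [0.1, 0.7, 0.3]
width: 0.0002
```

```bash
python3 - <<'E'
from h import *
s=st();print(s['eef_pos'],s['ee_rot'],s['width'],s['wrist_force'])
c=cam('wrist');save(c,'w1',s=1.3);P=cloud(c)
g=c['pixels'].astype(int).max(2)
b=(P[...,2]>.08)&(P[...,2]<.1)&(P[...,1]>.17)&(P[...,1]<.23)&(g<80)
print(b.sum(),P[b].mean(0) if b.any() else 0, cv2.minAreaRect(P[b][:,:2].astype(np.float32)))
E
```

```text
[0.54176271 0.1971298  0.13065271] [-90.1180124    0.09650975  -0.1000421 ] 0.000208668972823788 [0.11839625 0.6735456  0.3135802 ]
1545 [0.53240257 0.20213133 0.08868841] ((0.5396590232849121, 0.20209404826164246), (0.048466168344020844, 0.019486326724290848), 2.156679391860962)
```

View pics/w1.png

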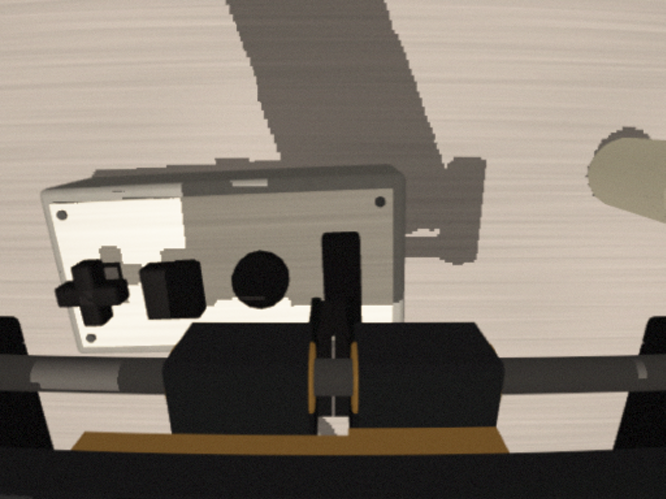

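Wrist view: the fingers (centre ~ (333,380)) stand over the bar cap (342,270). The round key at (260,278) is well clear to the side. Next I press down in steps.

Request:
{"fn": "servo_tool", "kwargs": {
  "targets": [0, 0.04, 0.01, 0, 0, 0, 0, 0.09, 0.02, 0, 0, 0, 0, 0.14, 0.02, 0, 0, 0, 0, 0.19, 0.02, 0, 0, 0, 0, 0.23, 0.02, 0, 0, 0, 0, 0.26, 0.02, 0, 0, 0, 0, 0.28, 0.02, 0, 0, 0, 0, 0.3, 0.02, 0, 0, 0]
}}

```text
t: 4.25
eef_pos: [0.5411, 0.1998, 0.0844]
ee_rot: [-90.2, 0.2, -0.1]
wrist_force: [-1.3, -0.8, 3.6]
width: 0.0002
```

Request:
{"fn": "servo_tool", "kwargs": {
  "targets": [0, 0.007, 0, 0, 0, 0, 0, 0.013, 0, 0, 0, 0, 0, 0.02, 0, 0, 0, 0, 0, 0.027, 0, 0, 0, 0, 0, 0.033, 0, 0, 0, 0, 0, 0.04, 0, 0, 0, 0, 0, 0.043, 0, 0, 0, 0, 0, 0.043, 0, 0, 0, 0]
}}

```text
t: 5.25
eef_pos: [0.5412, 0.1998, 0.078]
ee_rot: [-90.1, 0.2, -0.1]
wrist_force: [-1.4, -1.5, 5.3]
width: 0.0004
```

Request:
{"fn": "servo_tool", "kwargs": {
  "targets": [0, 0.003, 0, 0, 0, 0, 0, 0.006, 0, 0, 0, 0, 0, 0.009, 0, 0, 0, 0, 0, 0.01, 0, 0, 0, 0, 0, 0.01, 0, 0, 0, 0, 0, 0.01, 0, 0, 0, 0, 0, 0.01, 0, 0, 0, 0, 0, 0.01, 0, 0, 0, 0]
}}

```text
t: 6.25
eef_pos: [0.5412, 0.1998, 0.077]
ee_rot: [-90.1, 0.2, -0.1]
wrist_force: [-2.6, -0.9, 7.8]
width: 0.0005
```

```bash
cat > keys.py <<'E'
from h import *
for n in('top','scene'):
    c=cam(n);P=cloud(c);g=c['pixels'].astype(int).max(2)
    for nm,p in dict(bar=(.5419,.2),rnd=(.544,.1535),sq=(.545,.1079),cr=(.5475,.063)).items():
        k=(np.abs(P[...,1]-p[1])<.008)&(np.abs(P[...,0]-p[0])<(.022 if nm=='bar' else .006))&(P[...,2]<.12)&(P[...,2]>.065)
        print(n,nm,k.sum(),np.median(P[k][:,2]).round(4) if k.any() else '')
E
python3 keys.py
```

```text
top bar 0 
top rnd 0 
top sq 8 0.0912
top cr 27 0.0908
scene bar 76 0.0867
scene rnd 21 0.0902
scene sq 25 0.0905
scene cr 29 0.0902
```

The round key has popped up (0.090). A touch more to be sure of the latch, then I lift.

Request:
{"fn": "servo_tool", "kwargs": {
  "targets": [0, 0.004, 0, 0, 0, 0, 0, 0.006, 0, 0, 0, 0, 0, 0.006, 0, 0, 0, 0, 0, -0.03, 0, 0, 0, 0, 0, -0.1, 0, 0, 0, 0, 0, -0.25, 0, 0, 0, 0, 0, -0.45, 0, 0, 0, 0, 0, -0.6, 0, 0, 0, 0]
}}

```text
t: 7.35
eef_pos: [0.5417, 0.2001, 0.1686]
ee_rot: [-90.1, 0.1, -0.1]
wrist_force: [0.2, -0.6, 0.4]
width: 0.0003
```

Request:
{"fn": "servo_tool", "kwargs": {
  "targets": [0, -0.06, -0.12, 0, 0, 0, 0, -0.1, -0.3, 0, 0, 0, 0, -0.1, -0.45, 0, 0, 0, 0, -0.1, -0.6, 0, 0, 0, 0, -0.1, -0.75, 0, 0, 0, 0, -0.1, -0.88, 0, 0, 0, 0, -0.1, -0.97, 0, 0, 0, 0, -0.1, -1, 0, 0, 0]
}}

```text
t: 8.35
eef_pos: [0.5414, 0.0492, 0.1838]
ee_rot: [-90.1, 0.1, -0.2]
wrist_force: [-0.8, -0.5, -0.7]
width: 0.0002
```

```bash
python3 keys.py; python3 - <<'E'
from h import *
c=cam('scene');save(c,'s2',(50,150,310,380),3)
Q=cloud(c);g=c['pixels'].astype(int).max(2)
k=(Q[...,2]>.112)&(Q[...,2]<.16)&(Q[...,1]<-.15)&(Q[...,1]>-.3)&(Q[...,0]>.4)&(Q[...,0]<.55)
print('pin',Q[k].mean(0))
c=cam('top');save(c,'t2',(320,150,450,290),4)
E
```

```text
top bar 98 0.0795
top rnd 11 0.0899
top sq 6 0.0925
top cr 0 
scene bar 70 0.0787
scene rnd 19 0.0903
scene sq 20 0.0907
scene cr 26 0.0903
pin [ 0.45809967 -0.20272668  0.1313026 ]
```

View pics/t2.png

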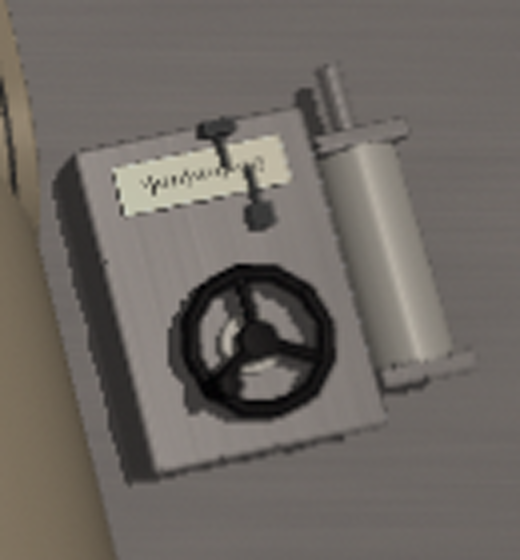

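The bar is latched (0.079) and the round key is up (0.090), with square and cross unchanged. The zoomed top view shows the unit yawed by about 12.6°, the pointer tip at (248,168) and the mark tip at (226,165), roughly 15 mm apart. Next I go over the crank pin and open the gripper partway.

Request:
{"fn": "servo_tool", "kwargs": {
  "targets": [-0.06, 0, -0.12, 0, 0, 0, -0.15, 0, -0.25, 0, 0, 0, -0.24, 0, -0.4, 0, 0, 0, -0.32, 0, -0.55, 0, 0, 0, -0.4, 0, -0.7, 0, 0, 0, -0.48, 0, -0.85, 0, 0, 0, -0.54, 0, -0.95, 0, 0, 0, -0.58, 0, -1.0, 0, 0, 0],
  "claw": 0.5,
  "newtons": 15
}}

```text
t: 9.55
eef_pos: [0.4535, -0.1001, 0.1844]
ee_rot: [-90.1, 0.1, -0.1]
wrist_force: [-0.0, 0.3, 0.3]
width: 0.0435
```

```bash
python3 - <<'E'
from h import *
s=st();print(s['eef_pos'],s['ee_rot'],s['width'],s['wrist_force'],s['joints'])
c=cam('wrist');save(c,'w2',s=1.5);P=cloud(c)
k=(P[...,2]>.112)&(P[...,2]<.16)&(P[...,1]<-.15)&(P[...,1]>-.25)&(P[...,0]>.42)&(P[...,0]<.5)
print('pin',k.sum(),P[k].mean(0),P[k].min(0),P[k].max(0))
k=(P[...,2]>.095)&(P[...,2]<.108)&(P[...,1]<-.15)&(P[...,1]>-.3)&(P[...,0]>.42)&(P[...,0]<.55)
X=P[k][:,:2];print('rim',k.sum(),X.min(0),X.max(0))
E
```

```text
[ 0.45351136 -0.10008652  0.18436463] [-9.00855858e+01  8.96191033e-02 -1.28182867e-01] 0.0434942717349359 [-0.04583359  0.30241375  0.33874172] [-15.08823114  -0.67567057  21.86429426 110.97919874   0.36991935
  69.72737416  96.51798295]
pin 773 [ 0.45171956 -0.19753404  0.13349379] [ 0.44579607 -0.20764179  0.11202225] [ 0.46095344 -0.19166973  0.14264552]
rim 3703 [ 0.43554869 -0.28150514] [ 0.50967591 -0.18250556]
```

View pics/w2.png

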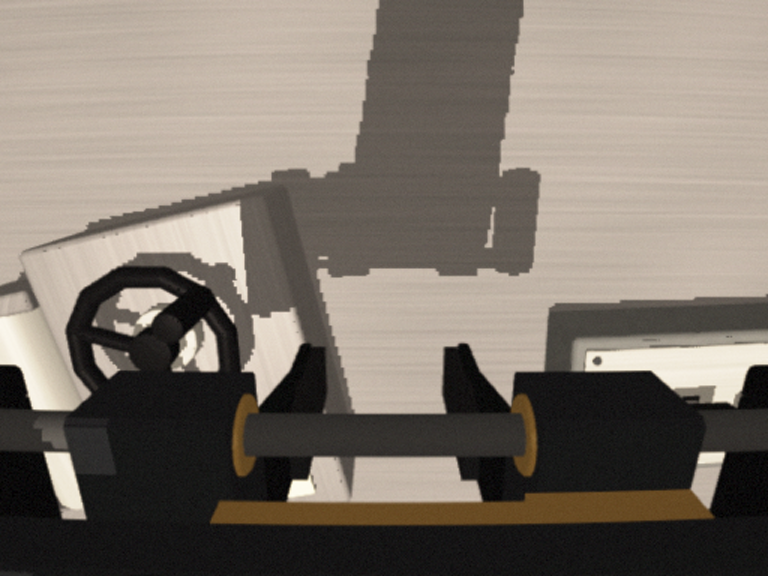

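The wrist view (image up = -x, right = +y) shows the pin at (195,305) on the rim, base-and-left side. It agrees with (0.4535, -0.2003), at 135° from the hub. I move over it, lower and pinch.

Request:
{"fn": "servo_tool", "kwargs": {
  "targets": [0, 0, -0.12, 0, 0, 0, 0, 0, -0.3, 0, 0, 0, 0, 0, -0.48, 0, 0, 0, 0, 0, -0.62, 0, 0, 0, 0, 0.05, -0.668, 0, 0, 0, 0, 0.2, -0.668, 0, 0, 0, 0, 0.38, -0.668, 0, 0, 0, 0, 0.49, -0.668, 0, 0, 0]
}}

```text
t: 10.6
eef_pos: [0.4523, -0.1997, 0.1094]
ee_rot: [-90.1, 0.2, -0.1]
wrist_force: [0.3, 0.0, 0.8]
width: 0.0435
```

Request:
{"fn": "servo_tool", "kwargs": {
  "targets": [0, 0, 0, 0, 0, 0, 0, 0, 0, 0, 0, 0, 0, 0, 0, 0, 0, 0, 0, 0, 0, 0, 0, 0, 0, 0, 0, 0, 0, 0, 0, 0, 0, 0, 0, 0, 0, 0, 0, 0, 0, 0, 0, 0, 0, 0, 0, 0],
  "claw": 1,
  "newtons": 15
}}

```text
t: 11.6
eef_pos: [0.4531, -0.2001, 0.11]
ee_rot: [-90.1, 0.1, -0.1]
wrist_force: [1.7, -1.8, 5.3]
width: 0.0155
```

```bash
cat > arc.py <<'E'
import sys
from h import *
# rows for next clockwise arc: angle a0 (deg) from measured TCP, total deg
hub=np.array([.486,-.233]);tot=float(sys.argv[1])
s=st();p=s['eef_pos'];R=Rn.from_euler('xyz',s['ee_rot'],degrees=True).as_matrix()
v=p[:2]-hub;a0=np.arctan2(v[1],v[0]);print('TCP',p.round(4),'r',np.hypot(*v).round(4),'ang',np.degrees(a0).round(1),'w',s['width'].round(4),'F',s['wrist_force'].round(1),'t',s['t'],'J',s['joints'].round(0))
o=[]
for i in range(1,9):
    a=a0-np.radians(tot)*i/8;g=np.r_[hub+.0455*np.array([np.cos(a),np.sin(a)]),.110]
    o+=[*((R.T@(g-p))/.15).round(2),0,0,0]
print(o)
E
python3 arc.py 60
```

```text
Traceback (most recent call last):
  File "arc.py", line 6, in <module>
    v=p[:2]-hub;a0=np.arctan2(v[1],v[0]);print('TCP',p.round(4),'r',np.hypot(*v).round(4),'ang',np.degrees(a0).round(1),'w',s['width'].round(4),'F',s['wrist_force'].round(1),'t',s['t'],'J',s['joints'].round(0))
                                                                                                                            ^^^^^^^^^^^^^^^^
AttributeError: 'float' object has no attribute 'round'
```

```bash
sed -i "s/s\['width'\].round(4)/round(s['width'],4)/" arc.py; python3 arc.py 60
```

```text
TCP [ 0.4531 -0.2001  0.11  ] r 0.0466 ang 135.0 w 0.0155 F [ 1.7 -1.8  5.3] t 11.6 J [ -8.   9.  28. 112.  -4.  61. 113.]
[np.float64(0.03), np.float64(0.0), np.float64(0.02), 0, 0, 0, np.float64(0.07), np.float64(0.0), np.float64(0.04), 0, 0, 0, np.float64(0.1), np.float64(-0.0), np.float64(0.06), 0, 0, 0, np.float64(0.14), np.float64(-0.0), np.float64(0.07), 0, 0, 0, np.float64(0.18), np.float64(-0.0), np.float64(0.08), 0, 0, 0, np.float64(0.22), np.float64(-0.0), np.float64(0.08), 0, 0, 0, np.float64(0.26), np.float64(-0.0), np.float64(0.08), 0, 0, 0, np.float64(0.3), np.float64(-0.0), np.float64(0.07), 0, 0, 0]
```

Request:
{"fn": "servo_tool", "kwargs": {
  "targets": [0.03, 0, 0.02, 0, 0, 0, 0.07, 0, 0.04, 0, 0, 0, 0.1, 0, 0.06, 0, 0, 0, 0.14, 0, 0.07, 0, 0, 0, 0.18, 0, 0.08, 0, 0, 0, 0.22, 0, 0.08, 0, 0, 0, 0.26, 0, 0.08, 0, 0, 0, 0.3, 0, 0.07, 0, 0, 0]
}}

```text
t: 12.6
eef_pos: [0.4967, -0.1884, 0.1096]
ee_rot: [-89.9, 0.3, -0.1]
wrist_force: [-6.4, 5.0, 9.4]
width: 0.0154
```

```bash
sed -i "s/print(o)/print([float(x) for x in o])/" arc.py; python3 arc.py 80
```

```text
TCP [ 0.4967 -0.1884  0.1096] r 0.0458 ang 76.5 w 0.0154 F [-6.4  5.   9.4] t 12.6 J [ -8.  14.  27. 107.  -7.  62. 112.]
[0.05, -0.0, -0.02, 0.0, 0.0, 0.0, 0.1, -0.0, -0.04, 0.0, 0.0, 0.0, 0.14, -0.0, -0.08, 0.0, 0.0, 0.0, 0.17, -0.0, -0.12, 0.0, 0.0, 0.0, 0.2, -0.0, -0.16, 0.0, 0.0, 0.0, 0.22, -0.0, -0.21, 0.0, 0.0, 0.0, 0.23, -0.0, -0.26, 0.0, 0.0, 0.0, 0.23, -0.0, -0.32, 0.0, 0.0, 0.0]
```

Request:
{"fn": "servo_tool", "kwargs": {
  "targets": [0.05, 0, -0.02, 0, 0, 0, 0.1, 0, -0.04, 0, 0, 0, 0.14, 0, -0.08, 0, 0, 0, 0.17, 0, -0.12, 0, 0, 0, 0.2, 0, -0.16, 0, 0, 0, 0.22, 0, -0.21, 0, 0, 0, 0.23, 0, -0.26, 0, 0, 0, 0.23, 0, -0.32, 0, 0, 0]
}}

```text
t: 13.6
eef_pos: [0.5425, -0.2274, 0.1111]
ee_rot: [-89.6, -0.7, 0.5]
wrist_force: [46.3, 18.1, -15.4]
width: 0.0122
```

```bash
python3 arc.py 80; python3 - <<'E'
from h import *
c=cam('top');save(c,'t3',(320,150,450,290),4);c=cam('scene');save(c,'s3',(50,180,210,350),4)
E
```

```text
TCP [ 0.5425 -0.2274  0.1111] r 0.0568 ang 5.7 w 0.0122 F [ 46.3  18.1 -15.4] t 13.6 J [ -4.  20.  27.  99. -11.  63. 118.]
[-0.07, 0.01, -0.06, 0.0, 0.0, 0.0, -0.08, 0.01, -0.11, 0.0, 0.0, 0.0, -0.1, 0.0, -0.16, 0.0, 0.0, 0.0, -0.13, 0.0, -0.21, 0.0, 0.0, 0.0, -0.16, 0.0, -0.25, 0.0, 0.0, 0.0, -0.2, 0.0, -0.28, 0.0, 0.0, 0.0, -0.25, 0.0, -0.31, 0.0, 0.0, 0.0, -0.3, 0.0, -0.33, 0.0, 0.0, 0.0]
```

View pics/s3.png

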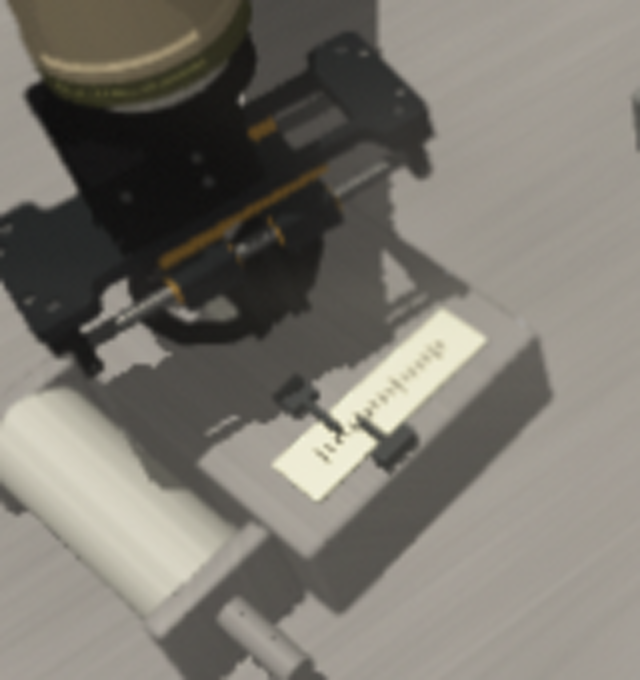

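The scene view shows the pointer tip at (338,430) and the mark tip at (360,418), not yet in line. The pinch slid off the pin at constant orientation: r is 57 mm and the force 46 N. I will release, lift, and then push the pin with closed fingertips.

Request:
{"fn": "servo_tool", "kwargs": {
  "targets": [0, 0, 0, 0, 0, 0, 0, 0, 0, 0, 0, 0, 0, 0, 0, 0, 0, 0, 0, -0.05, 0, 0, 0, 0, 0, -0.15, 0, 0, 0, 0, 0, -0.3, 0, 0, 0, 0, 0, -0.42, 0, 0, 0, 0, 0, -0.45, 0, 0, 0, 0],
  "claw": 0.5
}}

```text
t: 14.7
eef_pos: [0.5426, -0.2302, 0.1806]
ee_rot: [-89.8, -1.0, 0.4]
wrist_force: [1.0, -0.2, -0.5]
width: 0.0432
```

```bash
cat > look.py <<'E'
from h import *
s=st();print('TCP',s['eef_pos'].round(4),s['ee_rot'].round(1),'F',s['wrist_force'].round(1),'t',s['t'])
hub=np.array([.486,-.233])
for n in('scene','top','wrist'):
    c=cam(n);P=cloud(c)
    r=np.hypot(P[...,0]-hub[0],P[...,1]-hub[1])
    k=(P[...,2]>.108)&(P[...,2]<.144)&(r<.06)&(r>.025)
    if k.sum()>5:
        m=(P[k].min(0)+P[k].max(0))/2;print(n,k.sum(),m.round(4),P[k].min(0).round(3),P[k].max(0).round(3),'ang',np.degrees(np.arctan2(m[1]-hub[1],m[0]-hub[0])).round(0))
# blades in scene: height of dark pixels beyond the wheel, in unit frame yaw 12.6
yaw=np.radians(12.6);A=np.array([[np.cos(yaw),np.sin(yaw)],[-np.sin(yaw),np.cos(yaw)]])
org=hub+A.T@[.03,0]
for n in('scene','top'):
    c=cam(n);h,w=384,512
    uv=np.stack(np.meshgrid(np.arange(w),np.arange(h)),-1).reshape(-1,2)
    U=((ray(c,uv,.079)[:,:2]-org)@A.T).reshape(h,w,2)
    # resample rectified patch of unit frame x 50..115mm, y -60..60, 0.25 mm/px
    xs=np.arange(.115,.04,-.00025);ys=np.arange(.06,-.06,-.00025)
    g=np.stack(np.meshgrid(ys,xs)[::-1],-1).reshape(-1,2)
    W=np.c_[g@A+org,np.full(len(g),.079)]
    q=cv2.projectPoints(W,np.array(c['rvec'],float),c['t'],c['K'],c['d'])[0].reshape(len(xs),len(ys),2).astype(np.float32)
    im=cv2.remap(c['pixels'][:,:,::-1],q,None,cv2.INTER_CUBIC)
    cv2.imwrite(f'pics/r_{n}.png',im)
    gr=im.max(2).astype(float)
    for x in(.105,.1,.096,.094,.092,.09,.088,.086,.084,.082,.08,.078,.076,.072):
        row=gr[np.abs(xs-x).argmin()-1:np.abs(xs-x).argmin()+2].mean(0)
        wt=np.clip(np.median(row)*.62-row,0,None);i=row[40:-40].argmin()+40
        sl=slice(max(i-14,0),i+15)
        print(n,x,'y_mm',round(float((wt[sl]*ys[sl]).sum()/max(wt[sl].sum(),1e-6))*1e3,1),round(row.min()),round(np.median(row)))
E
python3 look.py
python3 -c "
import cv2,numpy as np
cv2.imwrite('pics/r1.png',np.vstack([cv2.imread('pics/r_%s.png'%n) for n in('scene','top')]))"
```

```text
TCP [ 0.5426 -0.2302  0.1806] [-89.8  -1.    0.4] F [ 1.  -0.2 -0.5] t 14.7
scene 127 [ 0.5304 -0.229   0.1266] [ 0.522 -0.237  0.109] [ 0.539 -0.221  0.144] ang 5.0
top 6 [ 0.5255 -0.226   0.1168] [ 0.522 -0.23   0.11 ] [ 0.529 -0.222  0.124] ang 10.0
wrist 692 [ 0.5299 -0.2281  0.1254] [ 0.522 -0.236  0.108] [ 0.538 -0.22   0.143] ang 6.0
scene 0.105 y_mm -18.5 77 183
scene 0.1 y_mm -18.2 81 236
scene 0.096 y_mm -18.2 77 236
scene 0.094 y_mm -18.2 74 235
scene 0.092 y_mm -18.0 79 232
scene 0.09 y_mm -18.1 76 219
scene 0.088 y_mm -17.5 106 207
scene 0.086 y_mm -17.3 120 211
scene 0.084 y_mm -28.1 85 225
scene 0.082 y_mm -27.7 67 233
scene 0.08 y_mm -27.8 76 235
scene 0.078 y_mm -27.9 71 235
scene 0.076 y_mm -27.9 75 235
scene 0.072 y_mm -27.3 80 216
top 0.105 y_mm 9.1 7 135
top 0.1 y_mm 10.3 3 66
top 0.096 y_mm 11.8 0 45
top 0.094 y_mm 12.2 0 45
top 0.092 y_mm 12.7 0 46
top 0.09 y_mm 13.3 0 44
top 0.088 y_mm 13.9 0 44
top 0.086 y_mm 14.9 6 44
top 0.084 y_mm 15.2 6 45
top 0.082 y_mm -29.6 10 45
top 0.08 y_mm -28.0 12 45
top 0.078 y_mm -27.1 11 45
top 0.076 y_mm -27.0 12 45
top 0.072 y_mm -40.4 8 45
```

View pics/r1.png

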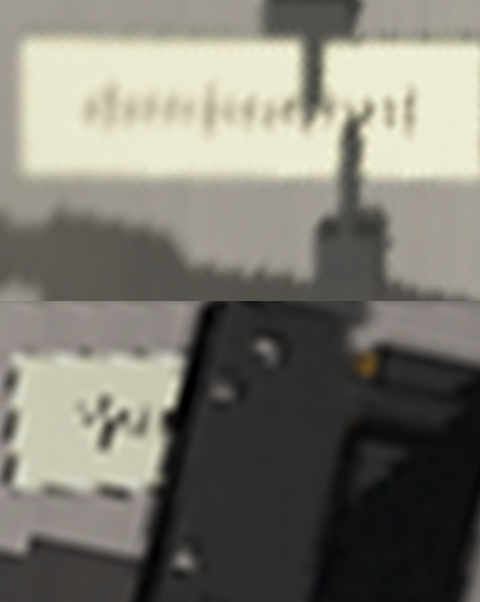

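In the rectified scale view the mark is at y = -18.2 mm and the pointer at -27.8 mm, so 9.6 mm or about 230° remain, with the slack taken up. The pin is at 5°. I close the fingers and come down behind it.

Request:
{"fn": "servo_tool", "kwargs": {
  "targets": [-0.05, 0, 0.06, 0, 0, 0, -0.12, 0, 0.14, 0, 0, 0, -0.165, 0, 0.2, 0, 0, 0, -0.165, 0, 0.21, 0, 0, 0, -0.165, 0.1, 0.21, 0, 0, 0, -0.165, 0.25, 0.21, 0, 0, 0, -0.165, 0.4, 0.21, 0, 0, 0, -0.165, 0.47, 0.21, 0, 0, 0],
  "claw": 1
}}

```text
t: 15.95
eef_pos: [0.5167, -0.198, 0.1052]
ee_rot: [-89.7, -0.6, 0.4]
wrist_force: [-1.7, 0.7, 0.6]
width: 0.0004
```

```bash
python3 arc.py 70
```

```text
TCP [ 0.5167 -0.198   0.1052] r 0.0465 ang 48.7 w 0.0004 F [-1.7  0.7  0.6] t 15.95 J [ -7.  16.  27. 105.  -9.  61. 114.]
[0.03, -0.03, -0.04, 0.0, 0.0, 0.0, 0.05, -0.03, -0.08, 0.0, 0.0, 0.0, 0.08, -0.03, -0.12, 0.0, 0.0, 0.0, 0.09, -0.03, -0.16, 0.0, 0.0, 0.0, 0.1, -0.03, -0.21, 0.0, 0.0, 0.0, 0.1, -0.03, -0.25, 0.0, 0.0, 0.0, 0.09, -0.03, -0.3, 0.0, 0.0, 0.0, 0.08, -0.03, -0.34, 0.0, 0.0, 0.0]
```

Request:
{"fn": "servo_tool", "kwargs": {
  "targets": [0.03, -0.03, -0.04, 0, 0, 0, 0.05, -0.03, -0.08, 0, 0, 0, 0.08, -0.03, -0.12, 0, 0, 0, 0.09, -0.03, -0.16, 0, 0, 0, 0.1, -0.03, -0.21, 0, 0, 0, 0.1, -0.03, -0.25, 0, 0, 0, 0.09, -0.03, -0.3, 0, 0, 0, 0.08, -0.03, -0.34, 0, 0, 0]
}}

```text
t: 16.95
eef_pos: [0.5268, -0.2461, 0.1088]
ee_rot: [-89.4, -0.3, 0.4]
wrist_force: [-17.2, 19.8, 9.7]
width: 0.0002
```

```bash
python3 arc.py 70; python3 look.py | grep -v top
```

```text
TCP [ 0.5268 -0.2461  0.1088] r 0.0428 ang -17.8 w 0.0002 F [-17.2  19.8   9.7] t 16.95 J [ -2.  20.  28. 100. -11.  63. 120.]
[-0.0, -0.01, -0.05, 0.0, 0.0, 0.0, -0.02, -0.01, -0.09, 0.0, 0.0, 0.0, -0.05, -0.01, -0.12, 0.0, 0.0, 0.0, -0.09, -0.01, -0.15, 0.0, 0.0, 0.0, -0.13, -0.01, -0.18, 0.0, 0.0, 0.0, -0.17, -0.01, -0.2, 0.0, 0.0, 0.0, -0.22, -0.01, -0.21, 0.0, 0.0, 0.0, -0.26, -0.01, -0.21, 0.0, 0.0, 0.0]
TCP [ 0.5268 -0.2461  0.1088] [-89.4  -0.3   0.4] F [-17.2  19.8   9.7] t 16.95
scene 191 [ 0.5287 -0.2541  0.126 ] [ 0.518 -0.272  0.108] [ 0.539 -0.236  0.144] ang -26.0
wrist 1995 [ 0.5194 -0.255   0.126 ] [ 0.508 -0.272  0.108] [ 0.53  -0.237  0.144] ang -33.0
scene 0.105 y_mm -18.5 76 181
scene 0.1 y_mm -18.3 80 234
scene 0.096 y_mm -18.2 77 234
scene 0.094 y_mm -18.2 74 234
scene 0.092 y_mm -18.0 79 230
scene 0.09 y_mm -18.1 74 216
scene 0.088 y_mm -17.6 103 205
scene 0.086 y_mm -17.3 118 209
scene 0.084 y_mm -25.8 111 223
scene 0.082 y_mm -25.3 69 232
scene 0.08 y_mm -25.3 74 234
scene 0.078 y_mm -25.3 76 234
scene 0.076 y_mm -25.5 72 234
scene 0.072 y_mm -25.2 77 214
```

The pointer moved 2.4 mm but the finger is too far inside the circle, so the contact is nearly radial. I back off, go to radius 53 mm so the push is tangential, and continue.

Request:
{"fn": "servo_tool", "kwargs": {
  "targets": [0, 0, 0.08, 0, 0, 0, 0.06, 0, 0.08, 0, 0, 0, 0.08, 0, 0.03, 0, 0, 0, 0.06, 0, -0.03, 0, 0, 0, 0.035, 0, -0.09, 0, 0, 0, 0, 0, -0.14, 0, 0, 0, -0.045, 0, -0.185, 0, 0, 0, -0.095, 0, -0.22, 0, 0, 0]
}}

```text
t: 18.2
eef_pos: [0.5135, -0.2794, 0.1086]
ee_rot: [-89.4, -0.4, 0.4]
wrist_force: [2.6, 5.6, 2.0]
width: 0.0004
```

```bash
sed -i 's/\.0455\*/.051*/' arc.py; python3 arc.py 70; python3 look.py | grep -v top|egrep -v '0.(105|1|096|09|088|086|084|076|072) y'
```

```text
TCP [ 0.5135 -0.2794  0.1086] r 0.0539 ang -59.3 w 0.0004 F [2.6 5.6 2. ] t 18.2 J [  1.  20.  29.  99. -12.  63. 124.]
[-0.06, -0.01, -0.01, 0.0, 0.0, 0.0, -0.11, -0.01, -0.02, 0.0, 0.0, 0.0, -0.16, -0.01, -0.03, 0.0, 0.0, 0.0, -0.21, -0.01, -0.03, 0.0, 0.0, 0.0, -0.26, -0.01, -0.02, 0.0, 0.0, 0.0, -0.31, -0.01, -0.0, 0.0, 0.0, 0.0, -0.36, -0.01, 0.02, 0.0, 0.0, 0.0, -0.4, -0.01, 0.05, 0.0, 0.0, 0.0]
TCP [ 0.5135 -0.2794  0.1086] [-89.4  -0.4   0.4] F [2.6 5.6 2. ] t 18.2
scene 72 [ 0.5198 -0.2744  0.1265] [ 0.514 -0.281  0.109] [ 0.526 -0.268  0.144] ang -51.0
wrist 2084 [ 0.5005 -0.2793  0.126 ] [ 0.485 -0.29   0.108] [ 0.516 -0.269  0.144] ang -73.0
scene 0.094 y_mm -18.2 72 231
scene 0.092 y_mm -18.1 77 228
scene 0.082 y_mm -24.0 68 229
scene 0.08 y_mm -23.8 72 231
scene 0.078 y_mm -24.1 74 232
```

Request:
{"fn": "servo_tool", "kwargs": {
  "targets": [-0.06, 0, -0.01, 0, 0, 0, -0.11, 0, -0.02, 0, 0, 0, -0.16, 0, -0.03, 0, 0, 0, -0.21, 0, -0.03, 0, 0, 0, -0.26, 0, -0.02, 0, 0, 0, -0.31, 0, 0, 0, 0, 0, -0.36, 0, 0.02, 0, 0, 0, -0.4, 0, 0.05, 0, 0, 0]
}}

```text
t: 19.45
eef_pos: [0.4525, -0.2738, 0.1083]
ee_rot: [-89.6, -0.4, 0.4]
wrist_force: [2.9, -3.9, 0.9]
width: 0.0006
```

```bash
python3 arc.py 50; python3 look.py | grep -v top|egrep -v '0.(105|1|096|09|088|086|084|076|072) y'
```

```text
TCP [ 0.4525 -0.2738  0.1083] r 0.0528 ang -129.4 w 0.0006 F [ 2.9 -3.9  0.9] t 19.45 J [  0.  13.  30. 108.  -8.  61. 124.]
[-0.02, -0.01, 0.03, 0.0, 0.0, 0.0, -0.04, -0.01, 0.06, 0.0, 0.0, 0.0, -0.06, -0.01, 0.09, 0.0, 0.0, 0.0, -0.08, -0.01, 0.13, 0.0, 0.0, 0.0, -0.1, -0.01, 0.16, 0.0, 0.0, 0.0, -0.11, -0.01, 0.2, 0.0, 0.0, 0.0, -0.11, -0.01, 0.23, 0.0, 0.0, 0.0, -0.11, -0.01, 0.27, 0.0, 0.0, 0.0]
TCP [ 0.4525 -0.2738  0.1083] [-89.6  -0.4   0.4] F [ 2.9 -3.9  0.9] t 19.45
scene 222 [ 0.456  -0.2662  0.126 ] [ 0.447 -0.285  0.108] [ 0.465 -0.247  0.144] ang -132.0
wrist 1293 [ 0.4466 -0.2603  0.126 ] [ 0.438 -0.274  0.108] [ 0.456 -0.246  0.144] ang -145.0
scene 0.094 y_mm -18.2 72 230
scene 0.092 y_mm -18.0 76 227
scene 0.082 y_mm -21.1 69 228
scene 0.08 y_mm -21.0 73 230
scene 0.078 y_mm -21.0 78 231
```

Request:
{"fn": "servo_tool", "kwargs": {
  "targets": [-0.02, 0, 0.03, 0, 0, 0, -0.04, 0, 0.06, 0, 0, 0, -0.06, 0, 0.09, 0, 0, 0, -0.08, 0, 0.13, 0, 0, 0, -0.1, 0, 0.16, 0, 0, 0, -0.11, 0, 0.2, 0, 0, 0, -0.11, 0, 0.23, 0, 0, 0, -0.11, 0, 0.27, 0, 0, 0]
}}

```text
t: 20.7
eef_pos: [0.4359, -0.2331, 0.1084]
ee_rot: [-89.5, -0.4, 0.4]
wrist_force: [4.8, -5.8, 0.1]
width: 0.0005
```

```bash
python3 arc.py 20; python3 look.py | grep -v top|egrep -v '0.(105|1|096|088|086|084|072) y'
```

```text
TCP [ 0.4359 -0.2331  0.1084] r 0.0501 ang -179.9 w 0.0005 F [ 4.8 -5.8  0.1] t 20.7 J [ -3.   8.  29. 112.  -5.  60. 118.]
[-0.01, -0.01, 0.01, 0.0, 0.0, 0.0, -0.0, -0.01, 0.03, 0.0, 0.0, 0.0, -0.0, -0.01, 0.04, 0.0, 0.0, 0.0, -0.0, -0.01, 0.06, 0.0, 0.0, 0.0, 0.0, -0.01, 0.07, 0.0, 0.0, 0.0, 0.01, -0.01, 0.09, 0.0, 0.0, 0.0, 0.01, -0.01, 0.1, 0.0, 0.0, 0.0, 0.02, -0.01, 0.12, 0.0, 0.0, 0.0]
TCP [ 0.4359 -0.2331  0.1084] [-89.5  -0.4   0.4] F [ 4.8 -5.8  0.1] t 20.7
scene 217 [ 0.4423 -0.2266  0.126 ] [ 0.431 -0.245  0.108] [ 0.454 -0.208  0.144] ang 172.0
wrist 565 [ 0.4325 -0.2324  0.126 ] [ 0.426 -0.238  0.108] [ 0.439 -0.227  0.144] ang 179.0
scene 0.094 y_mm -18.2 73 231
scene 0.092 y_mm -18.0 78 228
scene 0.09 y_mm -18.1 76 213
scene 0.082 y_mm -18.9 70 230
scene 0.08 y_mm -18.8 76 231
scene 0.078 y_mm -18.7 78 231
scene 0.076 y_mm -18.5 82 232
```

About 0.65 mm (15°) remains.

Request:
{"fn": "servo_tool", "kwargs": {
  "targets": [0, 0, 0.01, 0, 0, 0, 0, 0, 0.02, 0, 0, 0, 0, 0, 0.04, 0, 0, 0, 0, 0, 0.05, 0, 0, 0, 0, 0, 0.06, 0, 0, 0, 0.01, 0, 0.075, 0, 0, 0, 0.015, 0, 0.09, 0, 0, 0, 0.015, 0, 0.09, 0, 0, 0]
}}

```text
t: 21.95
eef_pos: [0.437, -0.219, 0.1081]
ee_rot: [-89.5, -0.2, 0.4]
wrist_force: [-1.0, -4.7, 0.5]
width: 0.0006
```

```bash
python3 arc.py 5|head -1; python3 look.py | grep -v top|egrep -v '0.(088|086|084) y'
```

```text
TCP [ 0.437  -0.219   0.1081] r 0.0509 ang 164.1 w 0.0006 F [-1.  -4.7  0.5] t 21.95 J [ -5.   8.  28. 113.  -5.  60. 116.]
TCP [ 0.437  -0.219   0.1081] [-89.5  -0.2   0.4] F [-1.  -4.7  0.5] t 21.95
scene 240 [ 0.4442 -0.2137  0.1262] [ 0.427 -0.232  0.109] [ 0.462 -0.195  0.144] ang 155.0
wrist 436 [ 0.4335 -0.2224  0.126 ] [ 0.426 -0.228  0.108] [ 0.441 -0.217  0.144] ang 169.0
scene 0.105 y_mm -18.5 76 178
scene 0.1 y_mm -18.2 80 233
scene 0.096 y_mm -18.2 76 233
scene 0.094 y_mm -18.2 73 232
scene 0.092 y_mm -18.0 79 229
scene 0.09 y_mm -18.1 76 214
scene 0.082 y_mm -18.1 74 230
scene 0.08 y_mm -18.0 77 232
scene 0.078 y_mm -18.0 81 232
scene 0.076 y_mm -18.0 78 233
scene 0.072 y_mm -17.9 76 212
```

The pointer is in line (-18.0 against -18.1 mm). I back off the pin, lift away and verify.

Request:
{"fn": "servo_tool", "kwargs": {
  "targets": [0, 0, -0.05, 0, 0, 0, 0, 0, -0.1, 0, 0, 0, 0, -0.05, -0.1, 0, 0, 0, 0, -0.15, -0.1, 0, 0, 0, 0, -0.3, -0.1, 0, 0, 0, 0, -0.5, -0.1, 0, 0, 0, 0, -0.7, -0.1, 0, 0, 0, 0, -0.8, -0.1, 0, 0, 0]
}}

```text
t: 23.2
eef_pos: [0.4375, -0.2353, 0.2304]
ee_rot: [-89.5, -0.4, 0.4]
wrist_force: [-0.3, 0.2, -0.8]
width: 0.0005
```

Request:
{"fn": "servo_tool", "kwargs": {
  "targets": [0, 0, 0.12, 0, 0, 0, 0, 0, 0.3, 0, 0, 0, 0, 0, 0.48, 0, 0, 0, 0, 0, 0.65, 0, 0, 0, 0, 0, 0.82, 0, 0, 0, 0, 0, 0.95, 0, 0, 0, 0, 0, 1, 0, 0, 0, 0, 0, 1, 0, 0, 0]
}}

```text
t: 24.2
eef_pos: [0.4364, -0.0853, 0.2318]
ee_rot: [-89.5, -0.4, 0.4]
wrist_force: [0.3, -0.5, -0.4]
width: 0.0003
```

```bash
python3 look.py |egrep -v '0.(088|086|084) y'; python3 keys.py; python3 -c "
import cv2,numpy as np
cv2.imwrite('pics/r2.png',np.vstack([cv2.imread('pics/r_%s.png'%n) for n in('scene','top')]))"; python3 - <<'E'
from h import *
save(cam('scene'),'s4',s=1.5)
E
```

```text
TCP [ 0.4364 -0.0853  0.2318] [-89.5  -0.4   0.4] F [ 0.3 -0.5 -0.4] t 24.2
scene 118 [ 0.4535 -0.2039  0.1258] [ 0.445 -0.212  0.108] [ 0.462 -0.196  0.144] ang 138.0
wrist 561 [ 0.4519 -0.2016  0.1254] [ 0.444 -0.21   0.108] [ 0.46  -0.194  0.143] ang 137.0
scene 0.105 y_mm -18.5 79 185
scene 0.1 y_mm -18.2 84 237
scene 0.096 y_mm -18.2 80 237
scene 0.094 y_mm -18.2 77 236
scene 0.092 y_mm -18.1 82 234
scene 0.09 y_mm -18.1 79 221
scene 0.082 y_mm -18.1 78 235
scene 0.08 y_mm -18.0 82 237
scene 0.078 y_mm -18.0 86 237
scene 0.076 y_mm -18.0 82 237
scene 0.072 y_mm -17.9 79 219
top 0.105 y_mm -16.8 31 138
top 0.1 y_mm -17.4 38 183
top 0.096 y_mm -17.6 45 196
top 0.094 y_mm -17.9 41 196
top 0.092 y_mm -17.8 38 195
top 0.09 y_mm 24.7 41 187
top 0.082 y_mm -1.7 46 116
top 0.08 y_mm -2.3 31 106
top 0.078 y_mm -2.5 37 108
top 0.076 y_mm -3.2 43 109
top 0.072 y_mm -3.7 43 111
top bar 98 0.0791
top rnd 28 0.0913
top sq 25 0.091
top cr 26 0.0901
scene bar 72 0.0787
scene rnd 18 0.09
scene sq 20 0.0904
scene cr 27 0.0902
```

View pics/r2.png

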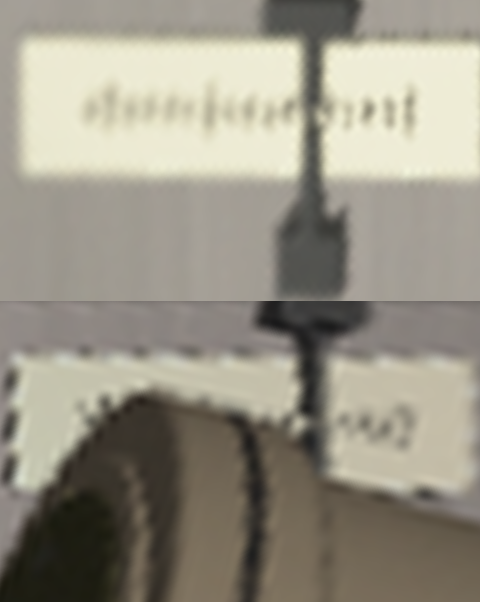

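View pics/s4.png

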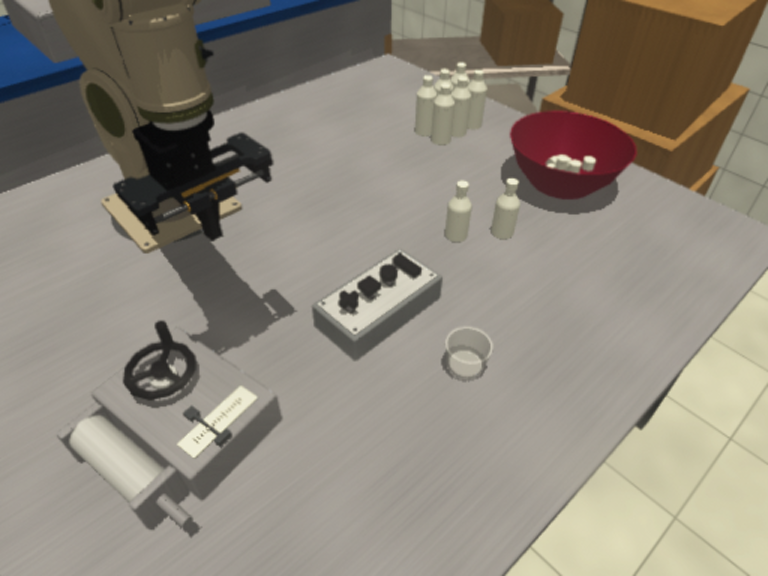

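The rectified view shows the two blades as one straight line at column ~312. In the scene view the bar is down, the round key is up, the bottles (458,212), (506,210) and tub (468,353) stand where they were, and the arm is clear.

```bash
python3 -c "
from rig import job
print(job.job_done())"
```

```text
the job is handed in; nothing more can be done
None
```

The filler is set for large bottles, and I handed the job in at about 24 s of the 70 s allowed.

- **Selector:** I pressed the bar key with closed fingertips; the highest reading was about 8 N, just before a final 1 mm push that I did not read. It is latched (top at 79 mm) and the round key has popped up (90 mm). The square and cross keys are still up.
- **Handwheel:** I wound it clockwise until the pointer was in line. The last scene-camera check gave the pointer at -18.0 mm and the mark at -18.1 mm in the unit's frame. The arm blocked the top camera's view of the pointer, so that check rests on one camera.
- **Slip on the way:** My first hold, pinching the crank pin without turning the gripper, slid on the pin with a wrist force of about 50 N. I released it and pushed the pin round with closed fingertips instead. The first push pressed too far inside the circle and reached about 26 N, so I moved outward, and later readings stayed below 8 N.
- **At hand-in:** The robot was touching nothing, and the bottles and tub looked unmoved in the last picture.

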